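# Free the orange hold-down link with the forked key

## Robot

A 7-joint arm with a two-finger parallel gripper is mounted at the origin on the work surface. World frame = base frame: x ahead of the robot, y to its left, z up, the work surface at z = 0. Lengths are in mm, angles in rad, forces in N, time in s.
With the tool pointing down it reaches from about 425 to 875 mm from the base axis. Payload 8.4 kg.
Tool frame: the origin (TCP) lies where the fingers leave the gripper's body, on its centre line; the fingertips stand 70 mm ahead of it and the grasp point (between the pads) lies 51 mm ahead of it; y points along the fingers, z is the direction in which the jaws open and shut, and the axes are right-handed (so a half turn about y gives the same grasp; the last joint's range is limited). The gripper opens to 87 mm and grips with 3 to 60 N. Pads are 19 mm wide; open, the fingers measure 117 mm over their backs; the gripper's body (75 mm by 190 mm) begins 51 mm behind the grasp point.
Start: joints at [1.142, 0.333, 0.04, 1.465, -0.013, 1.343, -0.059], TCP at [210.482, -614.951, 292.246] pointing down, gripper open.
Joint ranges: [-2.58, 2.58], [-0.38, 2.09], [-1.3, 1.39], [0.25, 2.4], [-1.5, 4.64], [0.08, 2.09], [-2.65, 2.65]. Speed limits (rad/s): [2.22, 2.22, 2.79, 2.79, 3.14, 3.14, 3.14].

## Interface

Orientations are given as a rotation vector (axis times angle).
In Python, from station import sensors, cams, order gives the robot as it stands.
- The arm moves only by the tool step_arm, never from a script. Its argument "deltas" is one flat list of numbers, 5 for each row, row after row: the opening, from -1 (shut) to 1 (fully open), then the shift along the tool's x, y, z in cm, then the turn about the tool's y in degrees. A call has 1 to 20 rows; each row is the pose to reach, as a shift and turn from the pose commanded when the call began, along the tool's axes at that moment; what a row does not reach only later rows make up. A row lasts 1/8 s, in which the tool goes at most 62.5 mm and 10.7 degrees, less where a joint would pass 70% of its speed; a pose out of reach is approached as far as the arm can. A call with a gripper value outside its range is refused whole. The fingers move at their own pace and stop on an object; "newtons" is the grip in N (left out, the last holds). Time passes only in rows, so rows that repeat a pose let the fingers close. It gives the time, the measured TCP pose, the force and the opening at its end, in the units of the state.
- sensors.state(): the state, without advancing time (a new reading comes with each control period).
- cams.camera(name): name is "side" or "top"; returns the picture (420x560x3 uint8, red, green, blue); there is no depth.
- cams.calibration(name): a dict with "vertical_fov" (degrees; the focal length in pixels is half the picture's height over the tangent of half this angle, whatever the lens; pixels are square), "cx", "cy" (the principal point, pixels), "k1" (the pictures are not rectified: a ray, as slopes to the right and down, at radius r is drawn at 1 + k1 r^2 times it, then the intrinsics apply), "world_from_camera" (4x4, takes a point from camera to world coordinates). Camera axes: x right, y up, looking along -z (the intrinsics and any distortion apply to the point x, -y, -z); pixel columns grow to the right and rows downward; lengths in mm; the calibration is good to about 2 mm. A picture is of the moment at which its call begins. calibration takes no time and is no camera call.
- order.sign_off(): hands the job in, once; it reports no verdict.
The state is a dict: "time": time; "joint_pos": joint angles; "joint_velocities": joint speeds; "effort": joint torques, N m; "tcp_pos": TCP position; "tcp_rot": TCP orientation; "force": force on the tool from outside, world axes, zero at the start; "moment": the same for the moment, N m; "finger_gap": opening from 0.0 (shut) to 1.0 (fully open).
Only numpy, scipy, OpenCV 4.12 (cv2) and the standard library are available. Lean on these libraries where they do the work, as an engineer would, in place of code of your own. Each camera call takes 0.05 s, during which the arm holds its last target.

## Task

Pick up the forked key from its green mat, set its prongs astride the spring bar that holds the orange link down, and push the bar's collar sideways, away from the link, until the orange link springs up. Then stand the key upright on its green mat again. Touch that bar and link with the key only, never with the gripper, do not tip the key over, and leave the blue link latched.

Things in the scene. Friction and masses are not known exactly. Their poses are not given: they have to be found in the camera images.
- fork_grip (a point): Centre of the yellow handle of the loose, standing forked key (0.2 kg), 95 mm above its feet. z up, y across the two prongs; half-turn symmetric. Handle 24 (x) x 40 (y) x 60 mm tall: grip across the 24 mm. Below it a steel bridge 26 x 54 x 20 mm, then two prongs down to the feet, each 26 (x) x 12 (y) x 46 mm long, a 30 mm gap between. It stands by itself on level ground.
- pad: Fixed flat green mat, 130 x 130 mm, 4 mm thick, on which the key starts. Origin at the centre of its underside, on the table, x and y along its sides.
- orange_collar (a point): Bar's axis at the face of its collar that looks at the orange link; 56 mm above the table; moves with the bar. x: level, along the bar to the link; z up. Collar: dark plate 60 (y) x 44 mm tall, 6 thick. Rod 10 mm thick, bare for 62 mm in +x. Push the collar in -x: 10 mm frees the link, stop at 26 mm; the spring resists with 2 to 6 N. Prong tips 25 to 40 mm above the table suit.
- orange_cradle: Fixed grey base plate, 260 x 80 x 12 mm, carrying the bar, the orange link and an olive sensor. Origin on the table, under the bar, half-way along its bare stretch; x along the bar to the link. Aluminium lug at x 32 to 42 mm, 34 mm wide; spring block at x -94 to -68 mm; both 74 mm tall. Sensor and link beyond the lug. The cradle with the blue link is equal.
- orange_link (a joint): Angle (rad) of the orange hinged link, 94 x 30 x 6 mm, lying level 47 mm above the table beyond the lug. 0 = latched down under the bar's tip. Once freed it springs up by itself to about 1.1 and stays there; it swings away from the bar, its end rising to 130 mm above the table.
- blue_link (a joint): The same for the blue link of the second, otherwise equal cradle, a bystander: 0 = latched, to be left so.
Mind the look-alikes: they are no part of the job. Of the things like the part that bears fork_grip, leave any that is purple; of the rest the larger one is meant.

How it is judged (in metres and radians):
On the way:
1. the orange link springs up while the key presses its bar (value of joint orange_link above 0.15 rad and contact force between fork and orange_bar above 0.5 N), for 0.05 s.
At the end, for the whole second after the job is handed in: The orange link stands up (over 0.8 rad), the blue link is latched (under 0.1 rad), and the key stands still and upright (within 8 degrees) on its feet on the green mat, its handle's centre within 65 mm of the mat's centre along each side (value of joint orange_link above 0.8 rad and value of joint blue_link below 0.1 rad and x of fork_grip in the frame of pad between -0.065 and 0.065 m and y of fork_grip in the frame of pad between -0.065 and 0.065 m and height (world z) of fork_grip between 0.0965 and 0.104 m and angle between fork_grip's own z axis and vertical below 0.15 rad and linear speed of fork below 0.02 m/s); the robot touches nothing.
It fails at once if the blue link is released (value of joint blue_link above 0.15 rad).
It fails at once if the gripper or arm presses on the orange cradle's bar or link (contact force between any of the fingers, the arm and orange_bar above 1.5 N or contact force between any of the fingers, the arm and orange_link above 1.5 N).
It fails at once if the key is knocked over or turned on its side (angle between fork_grip's own z axis and vertical above 0.7 rad).
It also fails if it takes over 45 s, if anything falls off the work surface, if the arm or the gripper's body presses on something with over 40 N, if the wrist force passes 120 N, or if a joint passes its speed limit or range.

## Working session

There is one attempt and no reset: what is moved stays moved. The work goes in short steps, Python scripts to look and compute and a tool call to move; the robot and the scene stay as the last step left them, time stands still between calls to the robot, and variables do not carry over. Pictures are saved under pics/ and viewed, and the job is handed in when it is done.

Besides the shell and the picture viewer there is one more tool, called after "Call:" by a JSON object that holds its "op" and its "data", one argument or row to a line. step_arm: Moves the arm, as the interface text tells. Its arguments: {"type":"object","properties":{"deltas":{"type":"array","items":{"type":"number"}},"newtons":{"type":"number"}},"required":["deltas"]}

```bash
mkdir -p pics
python3 - <<'E'
from station import sensors, cams, order
import cv2
print(sensors.state())
for n in("top","side"):
    cv2.imwrite(f"pics/{n}0.png",cams.camera(n)[:,:,::-1]); print(n,cams.calibration(n))
E
```

```text
{'time': 0.0, 'joint_pos': array([ 1.14180853,  0.33389994,  0.03989156,  1.46624665, -0.01340595,
        1.34327882, -0.05847535]), 'joint_velocities': array([-0.00049282, -0.00096533, -0.00014961,  0.00031607, -0.00069591,
        0.00049537, -0.00044402]), 'effort': array([ 6.23709475e-04, -6.56365013e+01,  1.33515727e+00, -4.03815293e+01,
       -5.99679141e-02,  4.49976185e-02,  1.64190515e-04]), 'tcp_pos': array([ 210.35873019, -614.65888848,  291.3785543 ]), 'tcp_rot': array([-0.34032604,  2.04456372, -2.04140681]), 'force': array([ 0.30327977,  0.81603052, -0.18950875]), 'moment': array([-0.02544685, -0.05064393, -0.01221951]), 'finger_gap': 0.996789148421522}
top {'vertical_fov': 48.986383260973, 'cx': 275.65788894672806, 'cy': 210.7015157562877, 'k1': -0.04411507282911166, 'world_from_camera': array([[ 1.14654479e-02,  9.91670974e-01, -1.28285704e-01,
         4.69903111e+02],
       [-9.99564340e-01,  7.87705281e-03, -2.84443873e-02,
        -5.21097974e+01],
       [-2.71969600e-02,  1.28555943e-01,  9.91329257e-01,
         9.98742425e+02],
       [ 0.00000000e+00,  0.00000000e+00,  0.00000000e+00,
         1.00000000e+00]])}
side {'vertical_fov': 55.81744899080394, 'cx': 277.3962476398514, 'cy': 204.15692964412852, 'k1': -0.11245856049521967, 'world_from_camera': array([[ 7.31165293e-01,  5.10631735e-01, -4.52385396e-01,
         2.16345266e+02],
       [-6.82191788e-01,  5.50597432e-01, -4.81099607e-01,
        -4.06668832e+02],
       [ 3.41751075e-03,  6.60376937e-01,  7.50926509e-01,
         6.66129924e+02],
       [ 0.00000000e+00,  0.00000000e+00,  0.00000000e+00,
         1.00000000e+00]])}
```

View pics/top0.png

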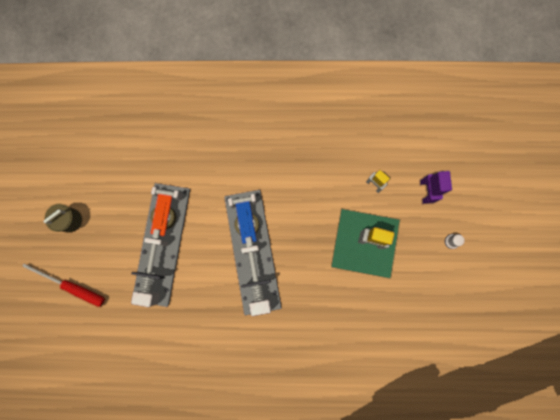

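View pics/side0.png

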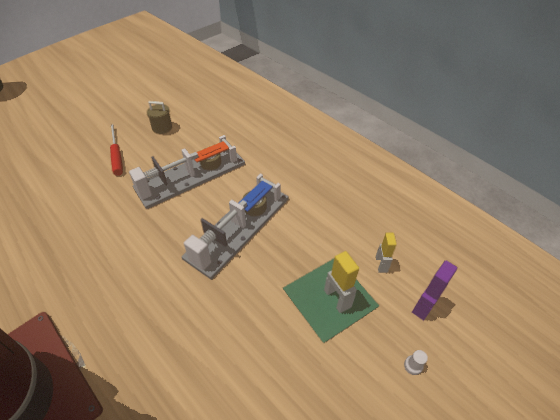

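Three key-like things (top view): a yellow-handled one on the green mat (381,237), a smaller yellow one (379,179) and a purple one (437,186). The large yellow one on the mat fits the description, so I'll enlarge it and the orange cradle (160,245).

```bash
cat > h.py <<'E'
import numpy as np, cv2
from station import sensors, cams, order
def K(c):
    f=210/np.tan(np.radians(c['vertical_fov'])/2)
    return np.array([[f,0,c['cx']],[0,f,c['cy']],[0,0,1]]),np.array([c['k1'],0,0,0,0.])
def proj(n,P):
    c=cams.calibration(n);k,d=K(c);T=np.linalg.inv(c['world_from_camera'])
    P=np.atleast_2d(np.array(P,float));q=P@T[:3,:3].T+T[:3,3];q=q*[1,-1,-1]
    return cv2.projectPoints(q,np.zeros(3),np.zeros(3),k,d)[0].reshape(-1,2)
def ray(n,uv):
    c=cams.calibration(n);k,d=K(c)
    s=cv2.undistortPoints(np.array(uv,float).reshape(-1,1,2),k,d,).reshape(-1,2)
    D=np.c_[s[:,0],-s[:,1],-np.ones(len(s))]@c['world_from_camera'][:3,:3].T
    return c['world_from_camera'][:3,3],D
def atz(n,uv,z):
    o,D=ray(n,uv);z=np.broadcast_to(z,len(D));return o+D*((z-o[2])/D[:,2])[:,None]
def tri(a,b):
    o1,d1=ray('top',[a]);o2,d2=ray('side',[b]);A=np.c_[d1[0],-d2[0]]
    t=np.linalg.lstsq(A,o2-o1,rcond=None)[0];p=o1+d1[0]*t[0];q=o2+d2[0]*t[1];return (p+q)/2,np.linalg.norm(p-q)
def crop(n,src,x,y,w,h,out,s=None):
    im=cv2.imread(src)[y:y+h,x:x+w];s=s or min(800/w,600/h)
    im=cv2.resize(im,None,fx=s,fy=s,interpolation=cv2.INTER_CUBIC)
    for i in range(0,w,10): cv2.putText(im,str(x+i),(int(i*s),8),0,.3,(255,255,255));cv2.line(im,(int((i+.5)*s),10),(int((i+.5)*s),16),(255,255,255))
    for i in range(0,h,10): cv2.putText(im,str(y+i),(0,int((i+.5)*s)+3),0,.3,(255,255,255));cv2.line(im,(20,int((i+.5)*s)),(26,int((i+.5)*s)),(255,255,255))
    cv2.imwrite(out,im)
E
python3 - <<'E'
from h import *
crop('top','pics/top0.png',325,195,90,90,'pics/c1.png')
crop('side','pics/side0.png',275,230,120,120,'pics/c2.png')
crop('top','pics/top0.png',120,175,80,140,'pics/c3.png')
crop('side','pics/side0.png',120,125,135,85,'pics/c4.png')
E
```

```text
(no output)
```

View pics/c1.png

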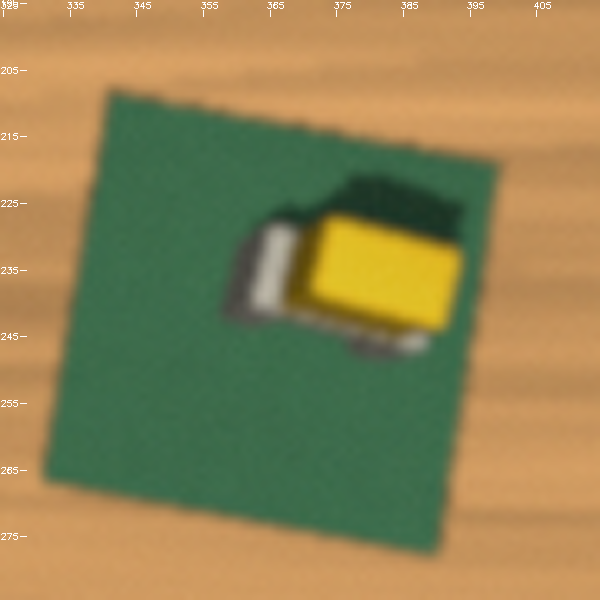

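View pics/c2.png

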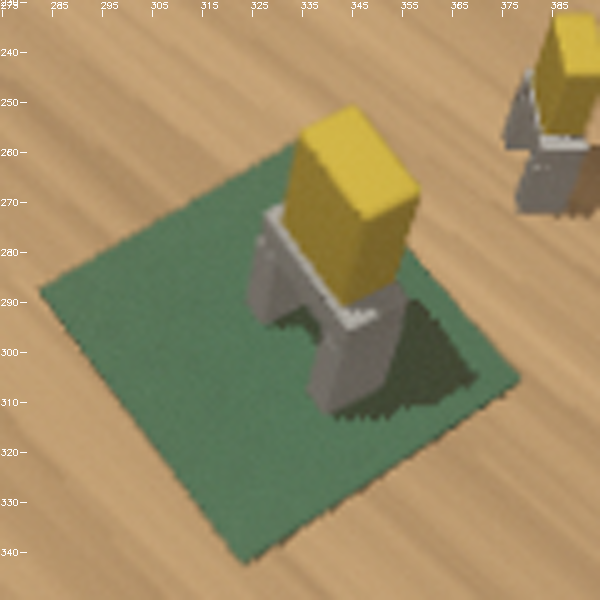

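View pics/c3.png

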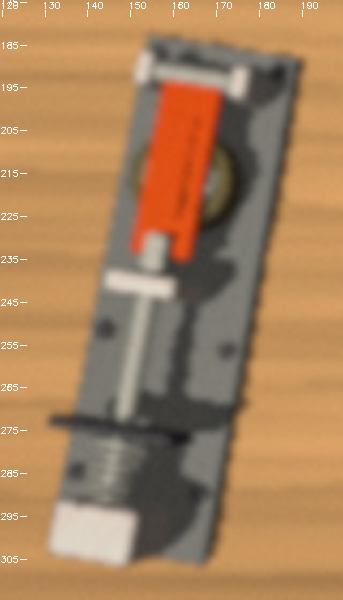

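View pics/c4.png

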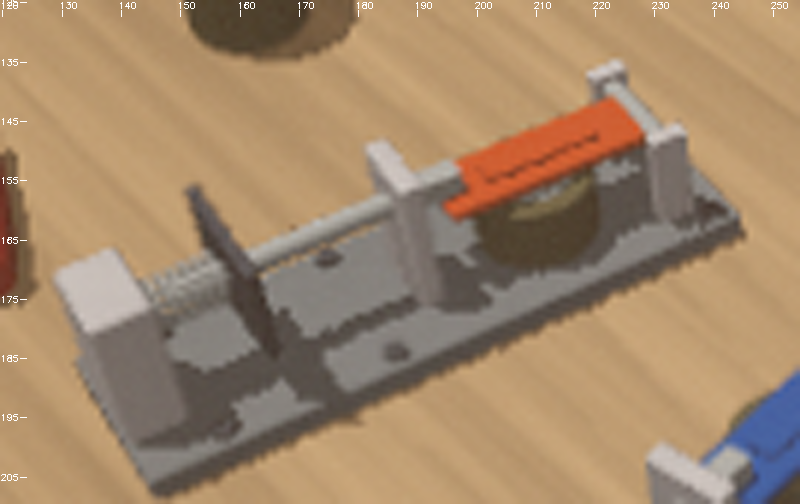

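```bash
cat > fit.py <<'E'
from h import *
from scipy.optimize import least_squares
def px(pts,x,y,s): return np.array(pts)/s+[x,y]-.5
def fit(views,x0):
    def r(p):
        c,s=np.cos(p[2]),np.sin(p[2]);o=[]
        for n,uv,P in views:
            P=np.array(P,float);W=np.c_[p[0]+c*P[:,0]-s*P[:,1],p[1]+s*P[:,0]+c*P[:,1],P[:,2]]
            o.append((proj(n,W)-uv).ravel())
        return np.concatenate(o)
    q=least_squares(r,x0,loss='soft_l1');return q.x,np.round(r(q.x).reshape(-1,2),1)
E
python3 - <<'E'
from fit import *
a=px([(335,216),(462,248),(442,330),(308,298)],325,195,6.6667)
b=px([(300,135),(355,105),(420,190),(365,220)],275,230,5)
print('handle top',atz('top',a,129).round(1).tolist(),atz('side',b,129).round(1).tolist())
m=px([(108,88),(498,162),(438,555),(42,478)],325,195,6.6667)
M=atz('top',m,4);print('mat',M.round(1).tolist(),M.mean(0))
m2=px([(38,288),(245,563),(520,378)],275,230,5);print('mat side',atz('side',m2,4).round(1).tolist())
t=px([(152,36),(300,62),(208,565),(105,272),(175,283),(58,503),(137,510),(130,565),(48,553)],120,175,600/140)
print(atz('top',t,[12]*3+[74]*6).round(1).tolist())
s=px([(742,225),(155,485),(55,270),(110,250),(145,308),(92,332),(365,147),(387,140),(421,184),(400,195)],120,125,800/135)
print(atz('side',s,[12]*2+[74]*8).round(1).tolist())
E
```

```text
handle top [[553.1, -214.6, 129.0], [544.3, -250.3, 129.0], [521.1, -244.2, 129.0], [529.8, -206.7, 129.0]] [[530.7, -208.3, 129.0], [552.8, -212.9, 129.0], [543.0, -248.8, 129.0], [521.7, -243.9, 129.0]]
mat [[606.3, -164.8, 4.0], [583.1, -291.1, 4.0], [456.6, -269.3, 4.0], [479.9, -142.9, 4.0]] [ 531.46115422 -217.03458247    4.        ]
mat side [[479.6, -140.8, 4.0], [457.4, -268.1, 4.0], [582.9, -290.1, 4.0]]
[[657.1, 242.5, 12.0], [644.0, 165.3, 12.0], [390.9, 202.6, 12.0], [531.6, 241.4, 74.0], [526.8, 207.5, 74.0], [423.1, 258.8, 74.0], [420.5, 221.1, 74.0], [395.2, 223.4, 74.0], [399.9, 262.5, 74.0]]
[[644.1, 164.8, 12.0], [392.4, 205.8, 12.0], [402.4, 266.5, 74.0], [423.0, 261.7, 74.0], [417.0, 225.3, 74.0], [396.5, 227.9, 74.0], [525.6, 244.3, 74.0], [534.2, 241.9, 74.0], [529.2, 211.5, 74.0], [519.8, 211.8, 74.0]]
```

Run:
```python
from fit import *
t=px([(105,272),(175,283),(174,298),(104,288),(58,503),(137,510),(130,565),(48,553)],120,175,600/140)
w=19
L=[(42,17,74),(42,-17,74),(32,-17,74),(32,17,74),(-68,w,74),(-68,-w,74),(-94,-w,74),(-94,w,74)]
s=px([(55,270),(110,250),(145,308),(92,332),(365,147),(387,140),(421,184),(400,195)],120,125,800/135)
S=[(-94,w,74),(-68,w,74),(-68,-w,74),(-94,-w,74),(32,17,74),(42,17,74),(42,-17,74),(32,-17,74)]
for v in ([('top',t,L)],[('side',s,S)],[('top',t,L),('side',s,S)]):
    p,r=fit(v,[490,220,-.15]);print(p,r.tolist())
# plate edges check
c,s_=np.cos(p[2]),np.sin(p[2])
for q in (np.array([644,165]),np.array([392,204]),np.array([657,242.5])):
    d=q-p[:2];print(c*d[0]+s_*d[1],-s_*d[0]+c*d[1])
cp=px([(50,420),(190,438)],120,175,600/140);C=atz('top',cp,78)
for q in C: d=q[:2]-p[:2];print('collar',c*d[0]+s_*d[1],-s_*d[0]+c*d[1])
# handle fit
a=px([(335,216),(462,248),(442,330),(308,298)],325,195,6.6667)
b=px([(300,135),(355,105),(420,190),(365,220)],275,230,5)
A=[(12,20,129),(12,-20,129),(-12,-20,129),(-12,20,129)];B=[A[3],A[0],A[1],A[2]]
print('key',fit([('top',a,A),('side',b,B)],[537,-229,-.2]))
```

```text
[ 4.89510619e+02  2.29910471e+02 -1.41310834e-01] [[0.3, -0.9], [0.2, -1.0], [-0.4, 0.4], [-0.4, 0.2], [0.3, -0.9], [0.2, 0.5], [-0.5, 0.7], [0.2, 0.4]]
[ 4.90343968e+02  2.32951128e+02 -1.54202142e-01] [[-0.7, 0.5], [1.1, -0.8], [1.5, -0.6], [-1.0, 0.3], [-0.5, 0.1], [-0.2, -0.4], [0.5, 0.4], [-0.0, 0.2]]
[ 4.89738758e+02  2.30667363e+02 -1.43155359e-01] [[-0.0, -1.1], [-0.1, -1.1], [-0.8, 0.3], [-0.7, 0.1], [-0.1, -1.0], [-0.2, 0.4], [-1.0, 0.6], [-0.2, 0.3], [-0.4, 1.5], [1.4, 0.1], [2.0, 0.3], [-0.4, 1.2], [-0.3, 0.6], [-0.1, 0.2], [0.8, 0.9], [0.3, 0.7]]
162.0518256797341 -42.9876621478456
-92.93441472759908 -40.338661782861294
163.86216066253226 35.57424138847445
collar -32.43087239947455 28.066592549948748
collar -30.17019267609492 -39.06126232640189
key (array([ 5.37095479e+02, -2.28599612e+02, -2.45202342e-01]), array([[-1.3, -0.3],
       [ 0.3,  0.2],
       [ 0.5,  0.3],
       [-0.2, -0.3],
       [-1.1, -0.6],
       [-0.1, -0.6],
       [ 1.4,  0.5],
       [ 0.1,  0.9]]))
```

```bash
cat > m.py <<'E'
from h import *
from scipy.spatial.transform import Rotation as R
def rel(p,yaw=None):
    """p: target TCP world mm; yaw: desired direction of tool z (mod pi)"""
    s=sensors.state();r=R.from_rotvec(s['tcp_rot']).as_matrix()
    print('t',s['time'],'tcp',s['tcp_pos'].round(1),'gap',round(s['finger_gap']*87,1),'F',s['force'].round(1))
    print('axes x,y,z cols',r.round(3).tolist())
    print('shift cm',(r.T@(np.array(p)-s['tcp_pos'])/10).round(2))
    if yaw is not None:
        cur=np.arctan2(r[1,2],r[0,2]);d=(yaw-cur+np.pi/2)%np.pi-np.pi/2
        print('tool z yaw',cur,'turn about tool y deg',-np.degrees(d), 'j7',s['joint_pos'][6])
E
python3 - <<'E'
from m import *
rel([537.1,-228.6,99+51],-.245)
rel([537.1,-228.6,250],-.245)
print(atz('top',[[379,179]],70))
E
```

```text
t 0.1 tcp [ 210.4 -614.7  291.5] gap 87.1 F [-0.3  0.7 -0.4]
axes x,y,z cols [[-0.946, -0.001, 0.324], [-0.324, 0.001, -0.946], [0.0, -1.0, -0.001]]
shift cm [-43.42  14.18 -25.93]
tool z yaw -1.2410216023180436 turn about tool y deg -57.067834116681595 j7 -0.058486585816272696
t 0.1 tcp [ 210.4 -614.7  291.5] gap 87.1 F [-0.3  0.7 -0.4]
axes x,y,z cols [[-0.946, -0.001, 0.324], [-0.324, 0.001, -0.946], [0.0, -1.0, -0.001]]
shift cm [-43.42   4.18 -25.94]
tool z yaw -1.2410216023180436 turn about tool y deg -57.067834116681595 j7 -0.058486585816272696
[[ 657.07508711 -235.92438246   70.        ]]
```

Call:
{"op": "step_arm", "data": {
  "deltas": [1,-4.4,0.4,-2.6,-5.7,1,-8.7,0.8,-5.2,-11.4,1,-13,1.2,-7.8,-17.1,1,-17.4,1.6,-10.4,-22.8,1,-21.7,2,-13,-28.5,1,-26,2.4,-15.6,-34.2,1,-30.4,2.8,-18.2,-39.9,1,-34.7,3.2,-20.8,-45.6,1,-39,3.6,-23.4,-51.3,1,-43.4,4,-25.9,-57.1,1,-43.4,4,-25.9,-57.1,1,-43.4,4,-25.9,-57.1,1,-43.4,4,-25.9,-57.1],
  "newtons": 50
}}

```text
time: 1.72
tcp_pos: [536.4, -230.8, 252.2]
tcp_rot: [-1.083, 1.389, -1.389]
force: [0.7, 0.4, -0.0]
finger_gap: 1.0
```

Run:
```python
from m import *
rel([537.1,-228.6,99+51],-.245)
cv2.imwrite('pics/s1.png',cams.camera('side')[:,:,::-1]);crop('side','pics/s1.png',230,120,240,180,'pics/s1c.png')
```

```text
t 1.725 tcp [ 536.4 -230.8  252.2] gap 87.0 F [ 0.7  0.4 -0. ]
axes x,y,z cols [[-0.245, -0.0, 0.97], [-0.97, -0.0, -0.245], [0.001, -1.0, -0.0]]
shift cm [-0.23 10.22  0.02]
tool z yaw -0.24707032354540812 turn about tool y deg -0.11862080137844178 j7 0.005897232717469116
```

View pics/s1c.png

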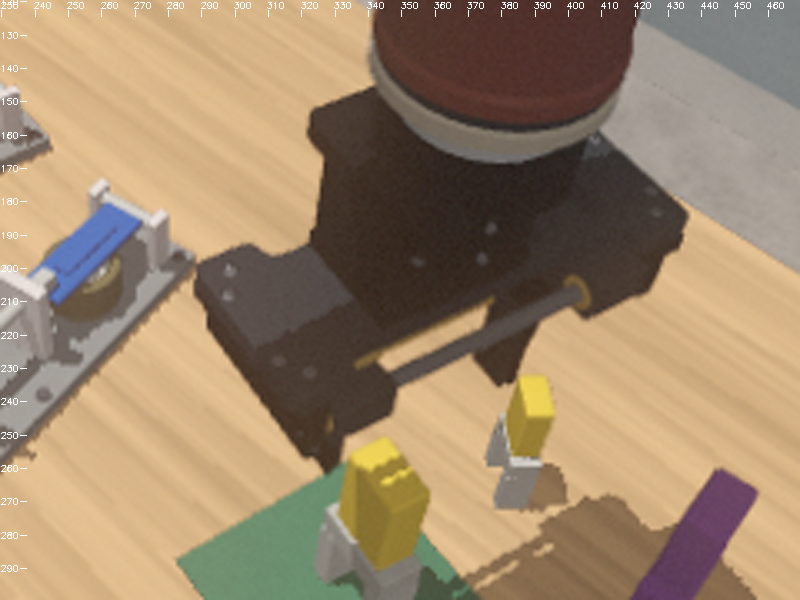

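The gripper is over the key, the large yellow one at about (345,255); the small key (388,245) and the purple one are clear of the descent. Going down.

Call:
{"op": "step_arm", "data": {
  "deltas": [1,-0.2,2.5,0,0,1,-0.2,5,0,0,1,-0.2,7.5,0,0,1,-0.2,9.2,0,0,1,-0.2,10.2,0,0,1,-0.2,10.2,0,0,-1,-0.2,10.2,0,0,-1,-0.2,10.2,0,0,-1,-0.2,10.2,0,0,-1,-0.2,10.2,0,0,-1,-0.2,10.2,0,0,-1,-0.2,10.2,0,0],
  "newtons": 50
}}

```text
time: 3.28
tcp_pos: [537.7, -227.4, 150.2]
tcp_rot: [-1.083, 1.387, -1.387]
force: [0.8, 0.3, -0.8]
finger_gap: 0.402
```

Run:
```python
from m import *
rel([537.1,-228.6,99+51],-.245)
```

```text
t 3.275 tcp [ 537.7 -227.4  150.2] gap 35.0 F [ 0.8  0.3 -0.8]
axes x,y,z cols [[-0.242, -0.0, 0.97], [-0.97, 0.0, -0.242], [-0.0, -1.0, -0.0]]
shift cm [ 0.13  0.02 -0.03]
tool z yaw -0.24445429768220872 turn about tool y deg 0.03126643967994685 j7 -0.0313398346153151
```

Call:
{"op": "step_arm", "data": {
  "deltas": [-1,0,0,0,0,-1,0,0,0,0,-1,0,0,0,0,-1,0,0,0,0]
}}

```text
time: 3.78
tcp_pos: [537.7, -227.4, 150.2]
tcp_rot: [-1.084, 1.387, -1.387]
force: [-0.5, 0.1, -0.4]
finger_gap: 0.273
```

Call:
{"op": "step_arm", "data": {
  "deltas": [-1,0,-1,0,0,-1,0,-3,0,0,-1,0,-6,0,0,-1,0,-9.5,0,0,-1,0,-9.5,0,0,-1,0,-9.5,0,0]
}}

```text
time: 4.53
tcp_pos: [537.3, -227.4, 244.8]
tcp_rot: [-1.084, 1.388, -1.387]
force: [-0.5, -0.7, -2.0]
finger_gap: 0.275
```

Run:
```python
from m import *
rel([489.7,229.5,246],-.145)
cv2.imwrite('pics/s2.png',cams.camera('side')[:,:,::-1]);crop('side','pics/s2.png',230,120,240,180,'pics/s2c.png')
```

```text
t 4.525 tcp [ 537.3 -227.4  244.8] gap 23.9 F [-0.5 -0.7 -2. ]
axes x,y,z cols [[-0.242, -0.001, 0.97], [-0.97, 0.0, -0.242], [0.0, -1.0, -0.001]]
shift cm [-43.17  -0.11 -15.68]
tool z yaw -0.244479390705166 turn about tool y deg -5.699749235938968 j7 0.0003584393643822517
```

View pics/s2c.png

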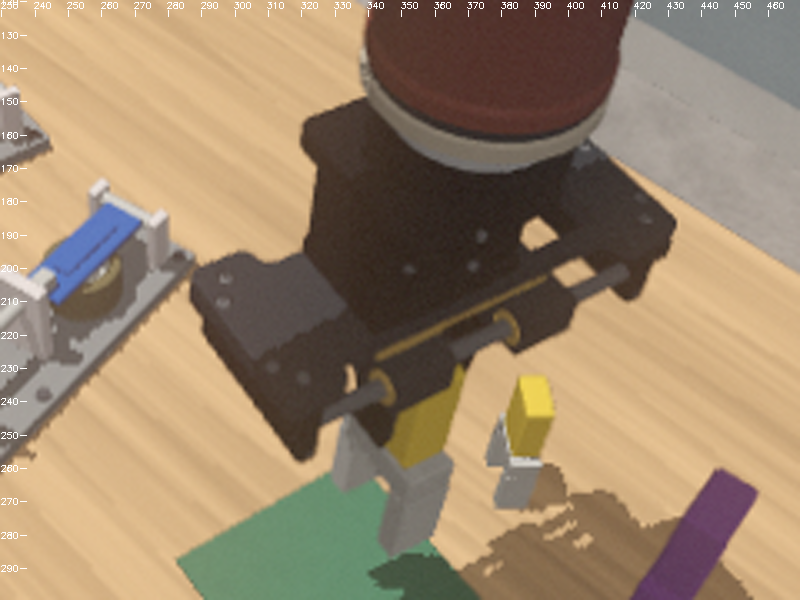

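Key held (gap 23.9 mm, about 2 N of weight), prongs at (353,465)/(400,540) in the crop and upright. Carrying it raised over to the orange bar.

Call:
{"op": "step_arm", "data": {
  "deltas": [-1,-1.5,-1,-0.5,0,-1,-5,-2,-1.8,-0.7,-1,-10,-2,-3.6,-1.3,-1,-15,-2,-5.5,-2,-1,-20,-2,-7.3,-2.6,-1,-25,-2,-9.1,-3.3,-1,-30,-2,-10.9,-4,-1,-35,-2,-12.7,-4.6,-1,-39,-2,-14.2,-5.2,-1,-42,-2,-15.3,-5.6,-1,-43.2,-2,-15.7,-5.7,-1,-43.2,-2,-15.7,-5.7,-1,-43.2,-2,-15.7,-5.7]
}}

```text
time: 6.2
tcp_pos: [490.3, 228.2, 265.1]
tcp_rot: [-1.137, 1.316, -1.317]
force: [0.2, -0.7, -1.5]
finger_gap: 0.271
```

Run:
```python
from m import *
rel([489.7,229.5,177],-.145)
for n in ('side','top'):cv2.imwrite(f'pics/{n}3.png',cams.camera(n)[:,:,::-1])
crop('side','pics/side3.png',100,80,200,150,'pics/s3c.png')
crop('top','pics/top3.png',100,170,160,120,'pics/t3c.png')
```

```text
t 6.2 tcp [490.3 228.2 265.1] gap 23.6 F [ 0.2 -0.7 -1.5]
axes x,y,z cols [[-0.146, -0.0, 0.989], [-0.989, -0.001, -0.146], [0.001, -1.0, -0.0]]
shift cm [-0.12  8.81 -0.07]
tool z yaw -0.14682669778140678 turn about tool y deg -0.10466207332051843 j7 -0.7747519698978568
```

View pics/s3c.png

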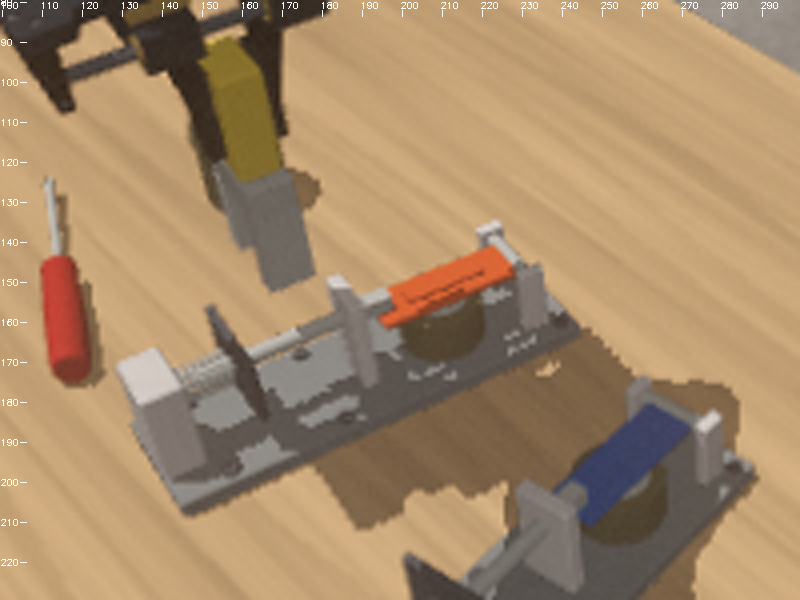

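View pics/t3c.png

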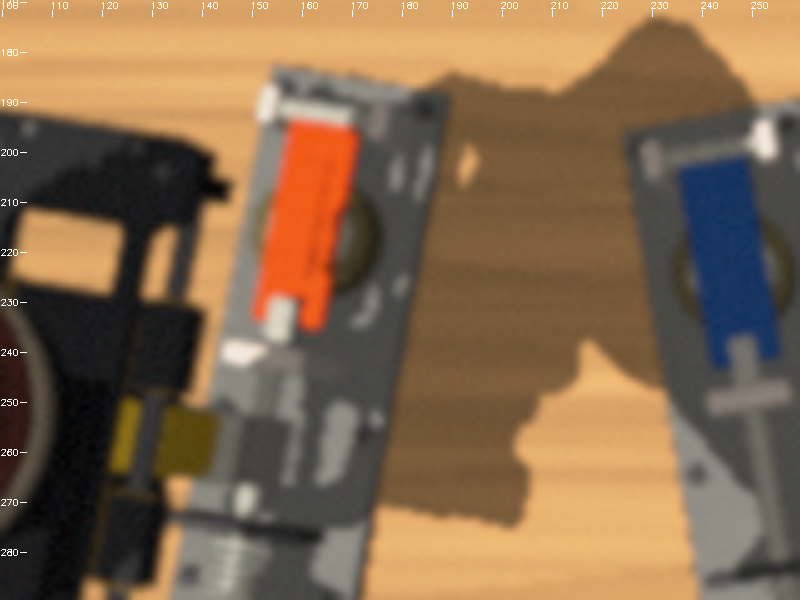

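Run:
```python
from m import *
def key(x,y,yaw,z0,n):
    c,s=np.cos(yaw),np.sin(yaw)
    P=[(-13,-27,0),(13,-27,0),(13,-27,66),(-13,-27,66),(12,-20,66),(-12,-20,66)]
    return proj(n,[(x+c*a-s*b,y+s*a+c*b,z0+h) for a,b,h in P])
q=key(490.3,228.2,-.147,119,'side');print(((q+.5-[100,80])*4).round())
q=key(490.3,228.2,-.147,119,'top');print(((q+.5-[100,170])*5).round())
# collar & rod predicted by frame
def cr(P,o=(489.7,229.5),yaw=-.145):
    c,s=np.cos(yaw),np.sin(yaw);return [(o[0]+c*a-s*b,o[1]+s*a+c*b,h) for a,b,h in P]
q=proj('side',cr([(-31,30,78),(-31,-30,78),(-31,-30,34),(32,0,61),(-31,0,61)]));print(((q+.5-[100,80])*4).round())
q=proj('top',cr([(-31,30,78),(-31,-30,78),(32,0,61),(-31,0,61)]));print(((q+.5-[100,170])*5).round())
```

```text
[[272. 296.]
 [317. 277.]
 [294. 177.]
 [246. 196.]
 [286. 171.]
 [242. 188.]]
[[277. 487.]
 [289. 419.]
 [237. 413.]
 [224. 485.]
 [218. 412.]
 [205. 479.]]
[[214. 308.]
 [256. 369.]
 [273. 426.]
 [343. 316.]
 [241. 360.]]
[[157. 511.]
 [302. 535.]
 [271. 370.]
 [242. 522.]]
```

Predicted prong corners match the picture within about 1 px (near prong at (273,292)/(316,273) in the crop), and the rod and collar match the cradle fit too. Lowering astride the bar.

Call:
{"op": "step_arm", "data": {
  "deltas": [-1,-0.1,2,0,0,-1,-0.1,4,0,0,-1,-0.1,5.5,0,0,-1,-0.1,7,0,0,-1,-0.1,8.2,0,0,-1,-0.1,8.8,0,0,-1,-0.1,8.8,0,0,-1,-0.1,8.8,0,0]
}}

```text
time: 7.3
tcp_pos: [490.3, 230.9, 177.7]
tcp_rot: [-1.136, 1.315, -1.315]
force: [0.2, -0.1, -2.1]
finger_gap: 0.27
```

Run:
```python
from m import *
rel([489.7,229.5,177],-.145)
for n in ('side','top'):cv2.imwrite(f'pics/{n}4.png',cams.camera(n)[:,:,::-1])
crop('side','pics/side4.png',100,80,200,150,'pics/s4c.png')
```

```text
t 7.3 tcp [490.3 230.9 177.7] gap 23.5 F [ 0.2 -0.1 -2.1]
axes x,y,z cols [[-0.144, 0.001, 0.99], [-0.99, 0.0, -0.144], [-0.0, -1.0, 0.001]]
shift cm [ 0.15  0.07 -0.04]
tool z yaw -0.1448106613780583 turn about tool y deg 0.010848303936089067 j7 -0.8345104962496082
```

View pics/s4c.png

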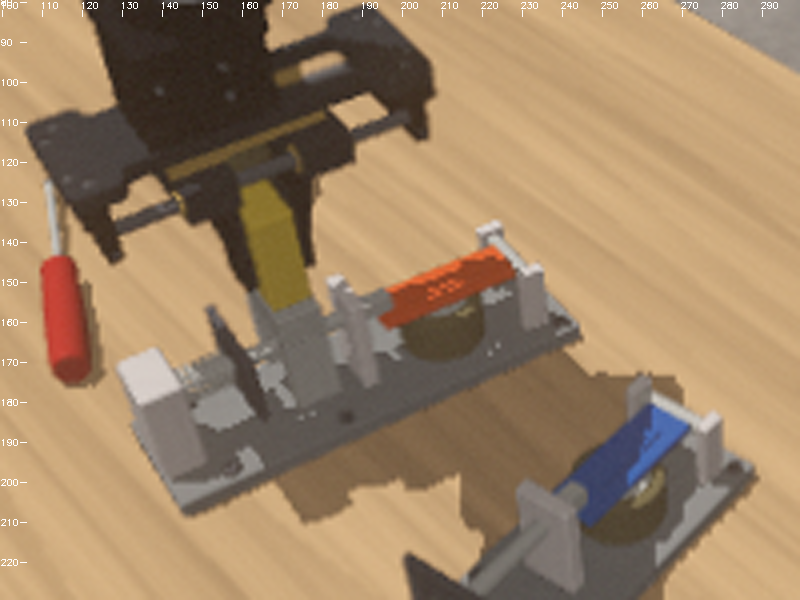

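The key sits astride the bar: near prong at (310,370) in the crop, between the collar and the lug, with no contact force. Pushing in tool -z.

Call:
{"op": "step_arm", "data": {
  "deltas": [-1,0.1,0,-0.6,0,-1,0.1,0,-1.2,0,-1,0.1,0,-1.6,0,-1,0.1,0,-2,0,-1,0.1,0,-2.4,0,-1,0.1,0,-2.8,0,-1,0.1,0,-3.2,0,-1,0.1,0,-3.4,0,-1,0.1,0,-3.4,0,-1,0.1,0,-3.4,0]
}}

```text
time: 8.65
tcp_pos: [456.5, 234.7, 177.4]
tcp_rot: [-1.137, 1.315, -1.315]
force: [4.3, -0.1, -2.4]
finger_gap: 0.274
```

Run:
```python
from m import *
rel([489.7,229.5,177],-.145)
for n in ('side','top'):cv2.imwrite(f'pics/{n}5.png',cams.camera(n)[:,:,::-1])
crop('side','pics/side5.png',100,80,200,150,'pics/s5c.png')
```

```text
t 8.65 tcp [456.5 234.7 177.4] gap 23.8 F [ 4.3 -0.1 -2.4]
axes x,y,z cols [[-0.145, 0.0, 0.989], [-0.989, 0.0, -0.145], [-0.0, -1.0, 0.0]]
shift cm [0.03 0.04 3.36]
tool z yaw -0.1450700813615434 turn about tool y deg -0.004015366238961232 j7 -0.8465031552780965
```

View pics/s5c.png

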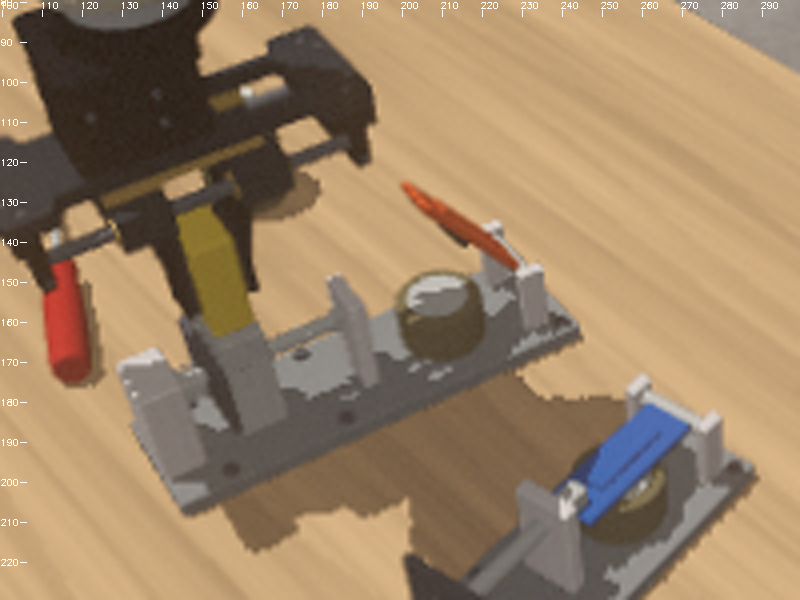

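The orange link is up (tip at (405,185) in the crop), the push force is 4.3 N and blue is still down. Backing off and raising.

Call:
{"op": "step_arm", "data": {
  "deltas": [-1,0,0,0.6,0,-1,0,0,1.2,0,-1,0,0,1.8,0,-1,0,0,2.4,0,-1,0,0,3,0,-1,0,0,3.2,0,-1,0,0,3.2,0,-1,0,-1,3.2,0,-1,0,-3,3.2,0,-1,0,-5,3.2,0,-1,0,-7,3.2,0,-1,0,-9,3.2,0,-1,0,-9,3.2,0,-1,0,-9,3.2,0]
}}

```text
time: 10.5
tcp_pos: [487.8, 229.9, 267.2]
tcp_rot: [-1.137, 1.315, -1.315]
force: [0.4, -0.9, -2.0]
finger_gap: 0.276
```

Run:
```python
from m import *
rel([534,-222,250],-.2)
for n in ('side','top'):cv2.imwrite(f'pics/{n}6.png',cams.camera(n)[:,:,::-1])
crop('side','pics/side6.png',100,80,200,150,'pics/s6c.png')
```

```text
t 10.5 tcp [487.8 229.9 267.2] gap 24.0 F [ 0.4 -0.9 -2. ]
axes x,y,z cols [[-0.144, 0.0, 0.99], [-0.99, -0.0, -0.144], [0.0, -1.0, 0.0]]
shift cm [44.05  1.73 11.1 ]
tool z yaw -0.14494528893488567 turn about tool y deg 3.1544025863432417 j7 -0.7752211641590396
```

View pics/s6c.png

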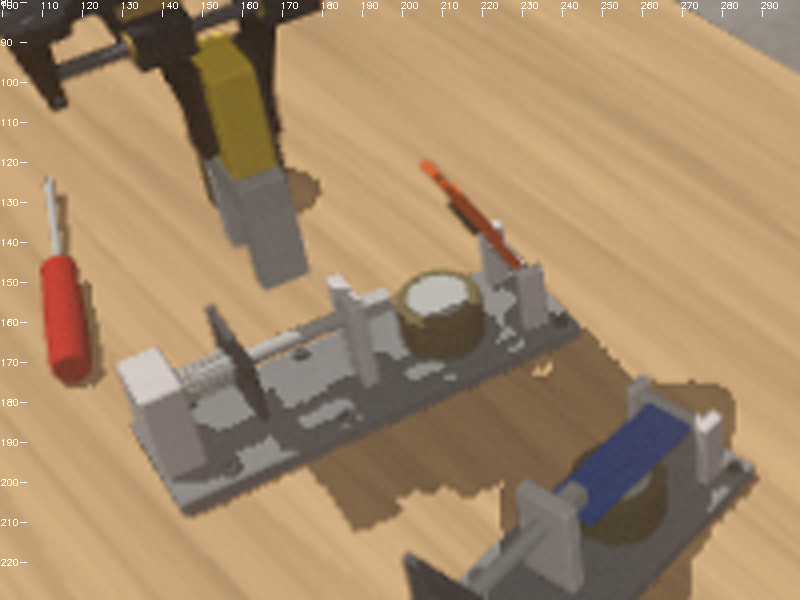

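Call:
{"op": "step_arm", "data": {
  "deltas": [-1,1.5,0,0.4,0.1,-1,5,0,1.3,0.4,-1,10,0,2.5,0.7,-1,15,0,3.8,1.1,-1,20,0,5,1.4,-1,25,0,6.3,1.8,-1,30,0,7.6,2.2,-1,35,0,8.8,2.5,-1,40,0.8,10.1,2.9,-1,43,1.4,10.8,3.1,-1,44,1.7,11.1,3.2,-1,44,1.7,11.1,3.2,-1,44,1.7,11.1,3.2,-1,44,1.7,11.1,3.2]
}}

```text
time: 12.35
tcp_pos: [534.5, -220.1, 250.7]
tcp_rot: [-1.108, 1.354, -1.354]
force: [-0.4, -0.2, -1.1]
finger_gap: 0.274
```

Run:
```python
from m import *
rel([534,-222,150.2],-.2)
for n in ('side',):cv2.imwrite(f'pics/{n}7.png',cams.camera(n)[:,:,::-1])
crop('side','pics/side7.png',250,180,200,150,'pics/s7c.png')
s=sensors.state();x,y,z=s['tcp_pos'];r=R.from_rotvec(s['tcp_rot']).as_matrix();yaw=np.arctan2(r[1,2],r[0,2])
c,s_=np.cos(yaw),np.sin(yaw)
q=proj('side',[(x+c*a-s_*b,y+s_*a+c*b,z-146.2+h) for a,b,h in [(-13,-27,0),(13,-27,0),(13,-27,66),(-13,-27,66),(-13,27,0)]])
print(((q+.5-[250,180])*4).round().tolist())
```

```text
t 12.35 tcp [ 534.5 -220.1  250.7] gap 23.9 F [-0.4 -0.2 -1.1]
axes x,y,z cols [[-0.198, 0.001, 0.98], [-0.98, 0.0, -0.198], [-0.0, -1.0, 0.001]]
shift cm [ 0.2  10.05 -0.02]
tool z yaw -0.19885764007268877 turn about tool y deg 0.065452402519807 j7 0.03792611065194991
[[376.0, 416.0], [426.0, 387.0], [453.0, 296.0], [399.0, 326.0], [297.0, 321.0]]
```

View pics/s7c.png

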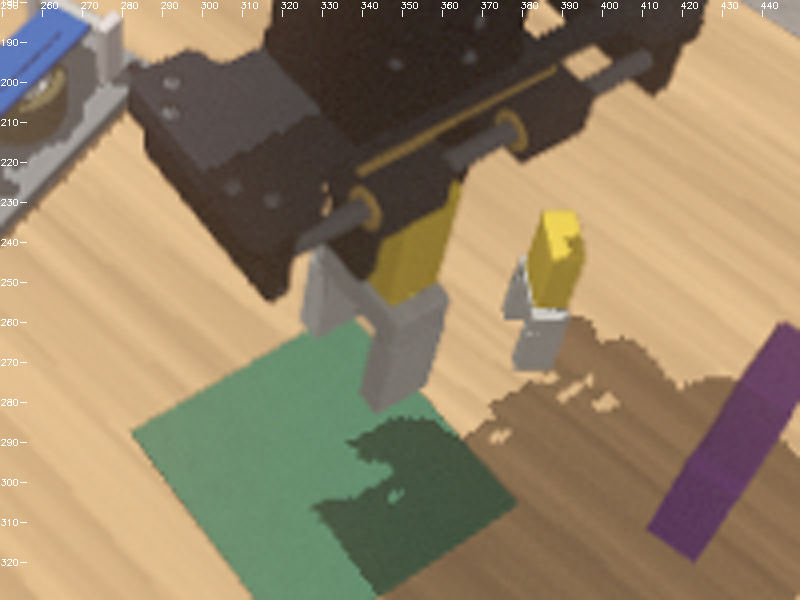

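The key hangs upright over the mat, near-prong feet at (376,412)/(425,384) as predicted. Lowering.

Call:
{"op": "step_arm", "data": {
  "deltas": [-1,0,2.5,0,0,-1,0,5,0,0,-1,0,7.5,0,0,-1,0,9,0,0,-1,0,9.6,0,0,-1,0,9.8,0,0,-1,0,9.9,0,0,-1,0,9.9,0,0]
}}

```text
time: 13.4
tcp_pos: [534.5, -221.5, 151.8]
tcp_rot: [-1.107, 1.355, -1.356]
force: [-0.3, -0.1, -1.7]
finger_gap: 0.273
```

Call:
{"op": "step_arm", "data": {
  "deltas": [-1,0,0.1,0,0,-1,0,0.1,0,0]
}}

```text
time: 13.65
tcp_pos: [534.2, -221.4, 150.4]
tcp_rot: [-1.107, 1.356, -1.356]
force: [0.5, -0.4, -2.6]
finger_gap: 0.271
```

Call:
{"op": "step_arm", "data": {
  "deltas": [-1,0,0.1,0,0,-1,0,0.1,0,0]
}}

```text
time: 13.9
tcp_pos: [534.3, -221.4, 150.2]
tcp_rot: [-1.107, 1.355, -1.356]
force: [-2.4, 0.3, 6.6]
finger_gap: 0.277
```

Feet are on the mat (force up). Releasing slowly.

Call:
{"op": "step_arm", "data": {
  "deltas": [-0.4,0,0.05,0,0,-0.3,0,0.05,0,0,-0.2,0,0.05,0,0,0,0,0.05,0,0,0.3,0,0.05,0,0,0.3,0,0.05,0,0,0.3,0,0.05,0,0]
}}

```text
time: 14.78
tcp_pos: [534.3, -221.4, 148.8]
tcp_rot: [-1.107, 1.356, -1.356]
force: [-1.4, 0.5, 0.1]
finger_gap: 0.638
```

Call:
{"op": "step_arm", "data": {
  "deltas": [0.6,0,-0.5,0,0,0.6,0,-2,0,0,0.6,0,-5,0,0,0.6,0,-9,0,0,0.6,0,-14,0,0,0.6,0,-16,0,0,0.6,0,-16,0,0,0.6,0,-16,0,0]
}}

```text
time: 15.78
tcp_pos: [533.8, -221.3, 308.1]
tcp_rot: [-1.108, 1.356, -1.355]
force: [-0.1, 0.0, -0.6]
finger_gap: 0.803
```

Run:
```python
from m import *
rel([534,-222,150.2],-.2)
for n in ('side','top'):cv2.imwrite(f'pics/{n}8.png',cams.camera(n)[:,:,::-1])
crop('side','pics/side8.png',260,210,160,120,'pics/s8c.png')
```

```text
t 15.775 tcp [ 533.8 -221.3  308.1] gap 69.8 F [-0.1  0.  -0.6]
axes x,y,z cols [[-0.199, -0.001, 0.98], [-0.98, 0.0, -0.199], [-0.0, -1.0, -0.001]]
shift cm [ 0.07 15.79  0.04]
tool z yaw -0.20079754319116516 turn about tool y deg -0.04569585883315537 j7 0.05108361688024103
```

View pics/s8c.png

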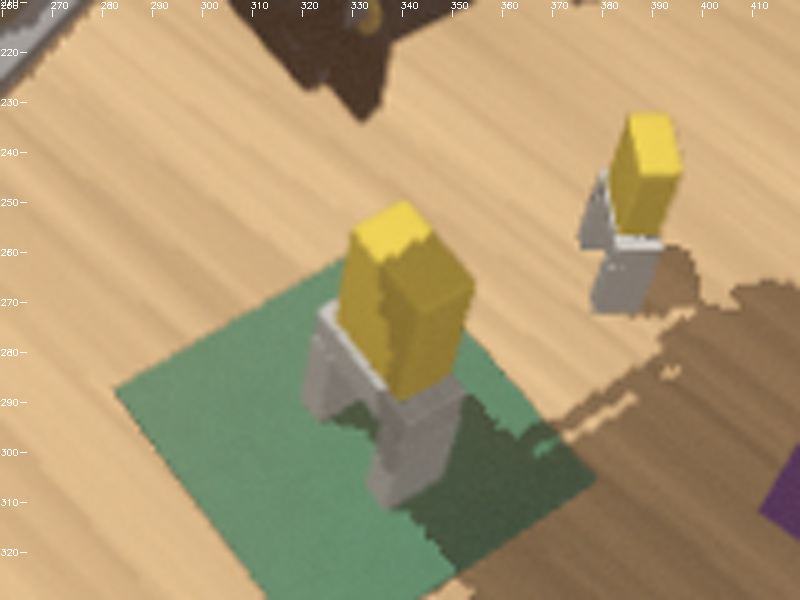

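View pics/side8.png

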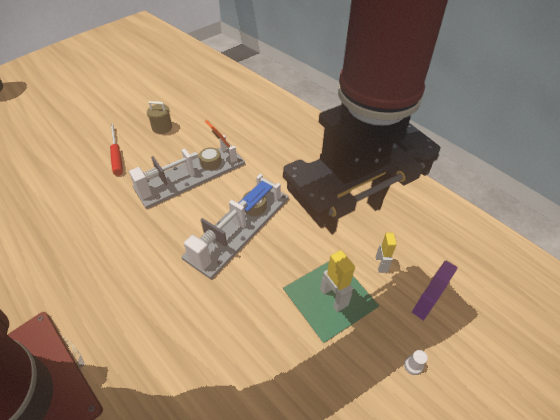

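Key upright on the mat (handle top around (340,258)), orange link up at (215,131), blue flat. A quick check of the orange angle, then hand in.

Run:
```python
from m import *
crop('side','pics/side8.png',180,105,80,60,'pics/s9c.png')
crop('top','pics/top8.png',130,175,60,80,'pics/t9c.png')
o=np.array([489.7,229.5]);c,s=np.cos(-.145),np.sin(-.145)
def link(a,hx=139,hz=47,L=90): # tip centre
    x=hx-L*np.cos(a);return [o[0]+c*x,o[1]+s*x,hz+L*np.sin(a)]
for a in (0,.8,1.1): print(a,proj('side',[link(a)])+.5,proj('top',[link(a)])+.5)
```

```text
0 [[193.37675521 160.72398022]] [[157.57555088 236.31907933]]
0.8 [[200.00165585 134.48592985]] [[150.88317219 220.10085508]]
1.1 [[207.84287221 125.35173346]] [[150.61683475 208.07437836]]
```

View pics/s9c.png

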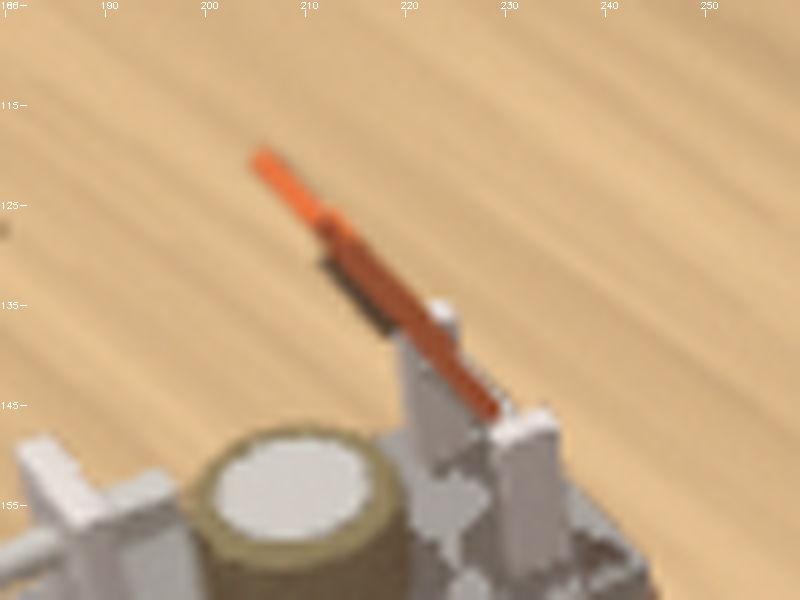

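View pics/t9c.png

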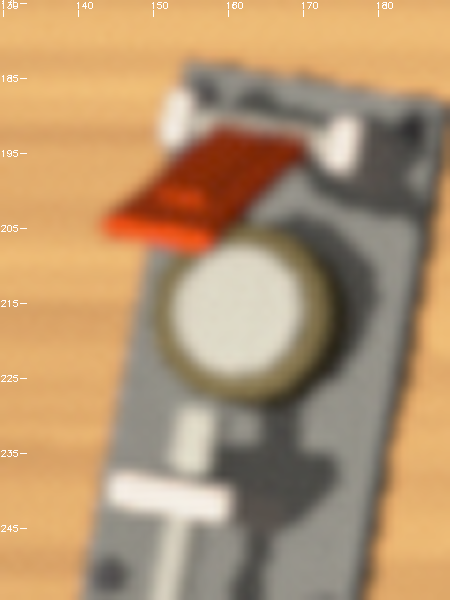

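The link's tip is at about (150.5,206.5) in the top view, which matches about 1.1 rad (0.8 rad would put it near row 220). Handing in.

Run:
```python
from station import order
print(order.sign_off())
```

```text
the job is handed in; nothing more can be done
None
```

I released the orange link with the forked key, stood the key back on its green mat and handed the job in at about 16 s. No verdict was reported.

**What I did:** I gripped the larger yellow key by its handle and set it astride the orange bar. I pushed the collar about 16 mm (34 mm of travel, about 18 mm of it clearance) and read 4.3 N on the tool as the link rose. Then I backed off, carried the key to its mat, lowered it until the feet touched and let go.

**Last checks:**
- **Orange link:** it is up at about 1.1 rad. Its tip in the top view matches that angle to within 2 px.
- **Blue link:** it looks flat and latched in the side view.
- **Key:** it stands upright near (534, -221) mm, taken from the arm's position at release. The mat's centre measured (531, -217) mm.
- **Gripper:** it is clear of everything, with its TCP at 308 mm.

**Small disagreements:** the two camera views differed by about 3 mm sideways on the cradle position, inside the 10 mm play around the bar. In the side view, the link tip came out about 5 px from the 1.1 rad prediction, on the far side from 0.8 rad. Its hinge position in that prediction was my own estimate.

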